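# Clamp the filter frame with the slip-clutch thumbscrew

## Task

Two identical edge clamps stand on the table; one has a square filter frame lying in its nest, the other is empty. Turn the wing thumbscrew of the clamp with the frame clockwise (seen from above) so that its arm pushes the frame home against the fence, and stop at the first slip of the thumbscrew's clutch, when the wing turns on although the arm stands still: it should visibly have slipped, but by less than a tenth of a turn. Then let go of it, and leave the empty clamp alone.

Things in the scene. Friction and masses are not known exactly. Their poses are not given: they have to be found in the camera images.
- clamp: The clamp with the frame, fixed to the table: bare metal plate 110 (x) x 124 (y) x 10 mm, origin under its centre. On it a dark U-shaped nest 10 mm high: fence along x at its -y end, two guides along y. The screw stands at x -33, y +11.5 mm. Apart from the wing nothing on it is higher than 33 mm.
- thumbscrew (a point): Grip point of the thumbscrew of the clamp that holds the frame: on its vertical axis, 55 mm above the table. Its head is an upright black wing (flat bar) 36 mm long, 12 mm thick, standing 34 to 70 mm above the table. x axis along the wing's length, z up. The wing starts in line with the arm below it and carries it along (0.04 N m) until the arm is stopped; then its clutch slips.
- clamp_wing (a joint): Slip of that thumbscrew's friction clutch in rad: angle of the wing against the arm, 0 at the start (in line), growing as the wing slips clockwise past the arm, at a steady 0.12 N m. It stays where it is left.
- clamp_arm (a joint): Angle of the clamp's steel arm (rigid with the screw, under the clutch) in rad, growing clockwise from above. It reaches 48 mm from the screw's axis to a black roller (12 mm diameter) that pushes the frame's edge. Starts between 0.15 and 0.5; is about 1.15 when the roller bears on the frame lying home (the arm is then parallel to fence and frame edge). Only friction holds it.
- filter_center (a point): Centre of the loose square black filter frame, 55 x 55 x 9 mm with a square window, lying flat on the clamp's plate between the guides (2 mm play each side), 14.5 mm above the table. It starts 3 to 7 mm short of the fence.
- seat (a point): Point of the clamp where the frame's centre lies when the frame is home against the fence. Its y axis points from the fence towards the roller, z up.
- spare_tip (a point): Centre of the roller at the end of the arm of the other, empty clamp (same size and look, fixed to the table, no frame in it). To be left alone.

How it is judged:
By the outcome, as a careful person would: the job done as asked, in the order asked, and still so for the second after the job is handed in, with the robot touching nothing.
It also fails if it takes over 32 s, if anything falls off the work surface, if the arm or the gripper's body presses on something with over 40 N, if the wrist force passes 120 N, or if a joint passes its speed limit or range.

## Robot

A 6-joint arm with a two-finger parallel gripper is mounted at the origin on a cart in front of the work surface, level with it; the furniture and walls round the work are solid. World frame = base frame: x ahead of the robot, y to its left, z up, the work surface at z = 0. Lengths are in m, angles in degrees, forces in N, time in s.
With the tool pointing down it reaches from about 0.35 to 0.875 m from the base axis. Payload 4.2 kg.
Tool frame: the origin (TCP) lies midway between the tips of the shut fingers; the grasp point (between the pads) lies 19 mm behind it; y points along the fingers, x is the direction in which the jaws open and shut, and the axes are right-handed (so a half turn about y gives the same grasp; the last joint's range is limited). The gripper opens to 87 mm and grips with 3 to 60 N. Pads are 19 mm wide; open, the fingers measure 117 mm over their backs; the gripper's body (75 mm by 190 mm) begins 51 mm behind the grasp point.
Start: joints at [91.364, 22.042, 0.453, 0, -68.411, -14.817], TCP at [0.145, 0.608, 0.223] pointing down, gripper open.
Joint ranges: [-179.83, 179.83], [-69.29, 118.12], [-61.27, 80.66], [-181.25, 117.63], [-171.15, -9.14], [-177.46, 177.46]. Speed limits (degrees/s): [159.86, 159.86, 180, 180, 180, 180].

## Interface

Orientations are given as a 3x3 rotation matrix whose columns are the frame's x, y, z axes.
In Python, from station import * gives the robot as it stands.
- The arm moves only by the tool jog_arm, never from a script. Its argument "series" is a list of rows, each a list of 3 entries, a list of its own where there are three numbers: the shift along the tool's x, y, z in m, then the turn, a rotation vector about the tool's x, y, z in degrees, then the finger opening in m, from 0 to 0.087. A call has 1 to 10 rows; each row shifts and turns the commanded pose from where the row before left it, along the tool's axes as they then stand; what a row does not reach is not made up. A row lasts 1/8 s, in which the tool goes at most 62.5 mm and 10.7 degrees, less where a joint would pass 70% of its speed; a pose out of reach is approached as far as the arm can. A call is refused whole if a number of a shift passes 0.0625 or a number of a turn 10.7, either way. A call with a gripper value outside its range is refused whole. The fingers move at their own pace and stop on an object; the grip force is fixed at half the most. Time passes only in rows, so rows that do not move let the fingers close. It gives the time, the measured TCP pose, the force and the opening at its end, in the units of the state.
- sense(): the state, without advancing time (a new reading comes with each control period).
- capture(name): name is "scene" or "top" or "wrist"; returns the picture (400x640x3 uint8, red, green, blue); there is no depth.
- camera_info(name): a dict with "fx", "fy", "cx", "cy" (pixels), "rvec" (rotation vector, rad) and "tvec" (3), from world to camera coordinates, as OpenCV has them. Camera axes: x right, y down, z forward; pixel columns grow to the right and rows downward; lengths in m; the calibration is good to about 2 mm. A picture is of the moment at which its call begins: read the wrist's pose just before it. camera_info takes no time and is no camera call; for the wrist camera it gives the pose at the moment of the call.
- finish_job(): hands the job in, once; it reports no verdict.
The state is a dict: "time_s": time; "joints": joint angles; "joint_velocities": joint speeds; "effort": joint torques, N m; "tcp_pos": TCP position; "ee_rot": TCP orientation; "wrist_force": force on the tool from outside, world axes, zero at the start; "moment": the same for the moment, N m; "gripper_width": opening from 0.0 (shut) to 1.0 (fully open).
Only numpy, scipy, OpenCV 4.12 (cv2) and the standard library are available. Lean on these libraries where they do the work, as an engineer would, in place of code of your own. Each camera call takes 0.05 s, during which the arm holds its last target. There are 200 camera calls.

## Working session

There is one attempt and no reset: what is moved stays moved. The work goes in short steps, Python scripts to look and compute and a tool call to move; the robot and the scene stay as the last step left them, time stands still between calls to the robot, and variables do not carry over. Pictures are saved under pics/ and viewed, about 8 in all and at most 12, crops included, and the job is handed in when it is done.

Besides the shell and the picture viewer there is one more tool, called as name([rows], argument=value, ...), one row to a line, values as JSON. jog_arm: Moves the arm, as the interface text tells. Its arguments: {"type":"object","properties":{"series":{"type":"array","items":{"type":"array"}}},"required":["series"]}

```bash
mkdir -p pics
cat > h.py <<'E'
from station import *
import numpy as np, cv2
def save(n,im): cv2.imwrite('pics/'+n+'.png',im[:,:,::-1])
def ray(ci,uv,z):
    R=cv2.Rodrigues(np.array(ci['rvec'],float))[0];t=np.array(ci['tvec'],float).ravel()
    c=-R.T@t
    d=R.T@np.array([(uv[0]-ci['cx'])/ci['fx'],(uv[1]-ci['cy'])/ci['fy'],1])
    return c+d*(z-c[2])/d[2]
def proj(ci,p):
    R=cv2.Rodrigues(np.array(ci['rvec'],float))[0];t=np.array(ci['tvec'],float).ravel()
    q=R@np.array(p)+t
    return np.array([ci['fx']*q[0]/q[2]+ci['cx'],ci['fy']*q[1]/q[2]+ci['cy']])
E
python3 - <<'E'
from h import *
s=sense();print(s)
for n in ("scene","top"):
    save(n,capture(n)); ci=camera_info(n); R=cv2.Rodrigues(np.array(ci['rvec'],float))[0]; print(n,ci, -R.T@np.array(ci['tvec']).ravel())
a=cv2.imread('pics/scene.png');b=cv2.imread('pics/top.png')
cv2.imwrite('pics/both.png',cv2.resize(np.vstack([a,b]),(800*600//1000*2,600)) if 0 else np.vstack([a,b])[:800])
E
```

```text
{'time_s': 0.0, 'joints': array([ 9.13631905e+01,  2.20914644e+01,  3.79622605e-01, -2.76114852e-02,
       -6.84119464e+01, -1.48160672e+01]), 'joint_velocities': array([-0.06571578, -0.11374588, -0.07581208, -0.02427157,  0.0231984 ,
        0.05628097]), 'effort': array([-1.21837405e-05, -3.90664852e+01,  1.87406623e+01,  4.21976477e+00,
        1.09374206e-02, -1.94520958e-04]), 'tcp_pos': array([0.14525701, 0.60726392, 0.2214547 ]), 'ee_rot': array([[-2.32818028e-01, -3.96582577e-04,  9.72520236e-01],
       [-9.72517821e-01, -2.17051808e-03, -2.32818335e-01],
       [ 2.20320445e-03, -9.99997566e-01,  1.19652115e-04]]), 'wrist_force': array([ 0.68917452, -0.14302302, -0.15924698]), 'moment': array([ 0.02041315, -0.05800064,  0.0216058 ]), 'gripper_width': 0.9983440110054274}
scene {'fx': 515.5339942678195, 'fy': 515.5339942678195, 'cx': 317.09405790182467, 'cy': 199.64734516120365, 'rvec': array([ 2.08518639, -0.92060819,  0.44188417]), 'tvec': array([-0.33050815,  0.30127262,  0.75635464])} [-0.07519728 -0.51861403  0.70530704]
top {'fx': 398.4221502676974, 'fy': 398.4221502676974, 'cx': 316.54719506243345, 'cy': 205.9940770622576, 'rvec': array([ 2.09948187, -2.09393329,  0.24339412]), 'tvec': array([0.0353354 , 0.54111882, 0.80946988])} [0.33915543 0.03454924 0.91273194]
```

View pics/top.png

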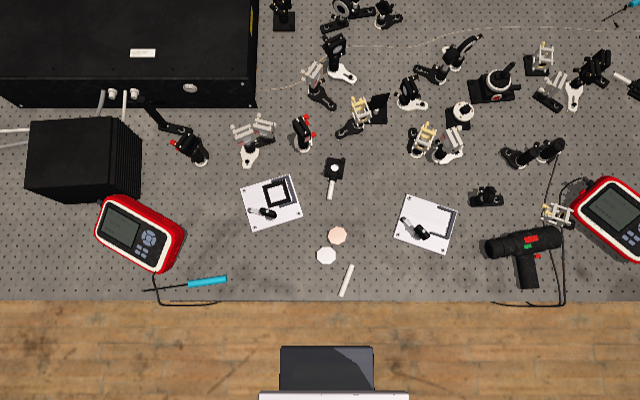

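The top view shows the framed clamp at about (270,203) and the empty one at about (427,223). I'll zoom in on the framed one.

Run:
```python
from h import *
ci=camera_info("top")
im=cv2.imread('pics/top.png')
c=cv2.resize(im[165:240,230:310],None,fx=7,fy=7,interpolation=cv2.INTER_CUBIC);cv2.imwrite('pics/crop1.png',c)
g=cv2.cvtColor(im,cv2.COLOR_BGR2GRAY)
m=((g>185)*255).astype(np.uint8);m[:, :225]=0;m[:,315:]=0;m[:160]=0;m[245:]=0
m=cv2.morphologyEx(m,cv2.MORPH_CLOSE,np.ones((15,15)))
cs=max(cv2.findContours(m,0,2)[0],key=cv2.contourArea)
r=cv2.minAreaRect(cs);print(r)
P=[ray(ci,p,.01) for p in cv2.boxPoints(r)];print(np.round(P,4),[np.linalg.norm(P[i]-P[i-1]) for i in range(4)],np.mean(P,0))
```

```text
((270.39923095703125, 201.34759521484375), (47.47837829589844, 53.25006103515625), 72.47443389892578)
[[0.6    0.2225 0.01  ]
 [0.6399 0.1036 0.01  ]
 [0.5299 0.0684 0.01  ]
 [0.492  0.1844 0.01  ]] [np.float64(0.11442315709830858), np.float64(0.1254696770956511), np.float64(0.11548133634452876), np.float64(0.12211204702295331)] [0.56545815 0.14471081 0.01      ]
```

View pics/crop1.png

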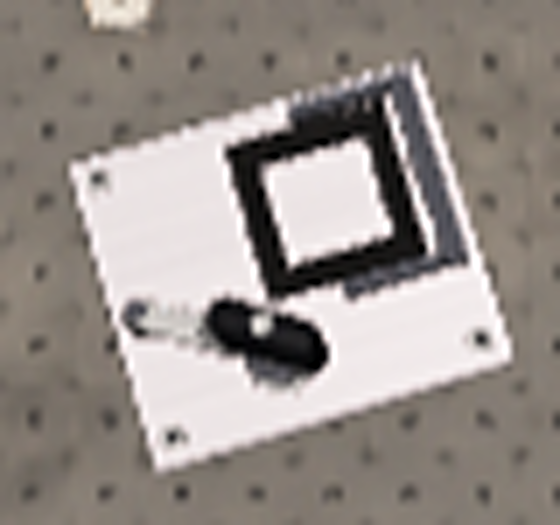

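The framed clamp's fence is on the right (world −y). The wing runs from about (222,315) to (325,360) in the crop, centred at about (263,325), so it lies about 66° from world x. The plate centre comes out at (0.565, 0.145), and its sides match 110 x 124 mm. I'll move above it.

jog_arm([
  [[0.036,0,0.048],[0,0,0],0.087],
  [[0.036,0,0.048],[0,0,0],0.087],
  [[0.036,0,0.048],[0,0,0],0.087],
  [[0.036,0,0.048],[0,0,0],0.087],
  [[0.036,0,0.048],[0,0,0],0.087],
  [[0.036,0,0.048],[0,0,0],0.087],
  [[0.036,0,0.048],[0,0,0],0.087],
  [[0.036,0,0.048],[0,0,0],0.087],
  [[0.036,0,0.048],[0,0,0],0.087],
  [[0.036,0,0.048],[0,0,0],0.087],
])

```text
time_s: 1.35
tcp_pos: [0.5293, 0.1443, 0.2223]
ee_rot: [[-0.233, -0.0, 0.973], [-0.973, -0.0, -0.233], [0.0, -1.0, -0.0]]
wrist_force: [0.7, 0.7, -0.1]
gripper_width: 1.001
```

jog_arm([
  [[0,0,0],[0,10,0],0.087],
  [[0,0,0],[0,10,0],0.087],
  [[0,0,0],[0,10,0],0.087],
  [[0,0,0],[0,10,0],0.087],
  [[0,0,0],[0,10,0],0.087],
  [[0,0,0],[0,10,0],0.087],
  [[0,0,0],[0,10,0],0.087],
  [[0,0,0],[0,10,0],0.087],
  [[0,0,0],[0,10,0],0.087],
  [[0,0,0],[0,10,0],0.087],
])

```text
time_s: 2.6
tcp_pos: [0.5281, 0.1459, 0.222]
ee_rot: [[-0.915, -0.001, -0.403], [0.403, -0.0, -0.915], [0.001, -1.0, 0.001]]
wrist_force: [-0.1, -0.1, -0.6]
gripper_width: 1.001
```

Run:
```python
from h import *
print(ray(camera_info("top"),(267.6,211.4),.07))
s=sense();print(s['time_s'],s['joints'],s['tcp_pos'],s['ee_rot'])
ci=camera_info("wrist");im=capture("wrist");save("w1",im)
np.save('w1ci.npy',ci,allow_pickle=True);print(ci)
print(proj(ci,(.5305,.1451,.07)))
```

```text
[0.52716898 0.14281585 0.07      ]
2.6 [ 3.23951749e+01  1.45992532e+01 -1.04691711e+01 -1.68414010e-02
 -6.49952987e+01 -5.61781127e+01] [0.52810052 0.14592425 0.22203963] [[-9.15029173e-01 -1.08179756e-03 -4.03386220e-01]
 [ 4.03386795e-01 -3.70915662e-04 -9.15029484e-01]
 [ 8.40254395e-04 -9.99999346e-01  7.75781502e-04]]
{'fx': 347.03289648917325, 'fy': 347.03289648917325, 'cx': 320.06233807319967, 'cy': 198.2761981058393, 'rvec': array([-0.63089242, -2.99273263, -0.41075186]), 'tvec': array([ 0.4234683 , -0.36657448,  0.29739793])}
[316.51589849 183.66317895]
```

View pics/w1.png

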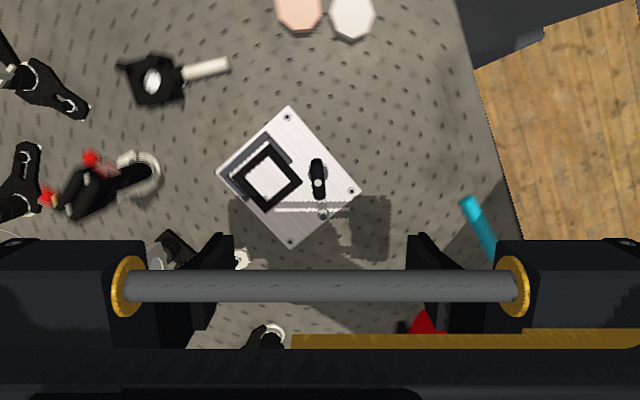

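The wrist view shows the wing near (318,180) with its pale bolt at about (318,183), close to the predicted (316.5,183.7). I'll measure the bolt and the wing direction.

Run:
```python
from h import *
ci=np.load('w1ci.npy',allow_pickle=True).item()
im=cv2.imread('pics/w1.png');g=cv2.cvtColor(im,cv2.COLOR_BGR2GRAY)
cv2.imwrite('pics/crop2.png',cv2.resize(im[95:255,205:370],None,fx=3.6,fy=3.6,interpolation=cv2.INTER_CUBIC))
x0,y0=300,152;p=g[y0:212,x0:340]
m=((p<60)*255).astype(np.uint8)
n,l,st,ce=cv2.connectedComponentsWithStats(m);k=1+np.argmax(st[1:,4]);print(st,ce)
w=(l==k).astype(np.uint8);c=max(cv2.findContours(w,0,2)[0],key=cv2.contourArea)
h=cv2.convexHull(c)
r=cv2.minAreaRect(h);print(r[0][0]+x0,r[0][1]+y0,r[1],r[2])
f=np.zeros_like(w);cv2.fillPoly(f,[h],1)
ys,xs=np.where((f>0)&(p>110));print('bolt',xs.mean()+x0,ys.mean()+y0,len(xs))
print('boltpos',ray(ci,(xs.mean()+x0,ys.mean()+y0),.07))
b=cv2.boxPoints(r)+[x0,y0];P=np.array([ray(ci,q,.07)[:2] for q in b])
e=[P[i]-P[i-1] for i in range(4)];print(P.mean(0),[(np.linalg.norm(v),np.degrees(np.arctan2(v[1],v[0]))) for v in e])
# plate
m=((g>150)*255).astype(np.uint8);M=np.zeros_like(m);M[95:255,205:370]=m[95:255,205:370]
M=cv2.morphologyEx(M,cv2.MORPH_CLOSE,np.ones((9,9)))
c=max(cv2.findContours(M,0,2)[0],key=cv2.contourArea);r=cv2.minAreaRect(c)
P=np.array([ray(ci,q,.01)[:2] for q in cv2.boxPoints(r)])
e=[P[i]-P[i-1] for i in range(4)];print(P.mean(0),[(np.linalg.norm(v),np.degrees(np.arctan2(v[1],v[0]))) for v in e])
```

```text
[[   0    0   40   60 1950]
 [   9    7   16   41  440]
 [   0   27    2    5    9]
 [  39   59    1    1    1]] [[20.06820513 30.21230769]
 [17.32727273 26.28181818]
 [ 0.44444444 29.22222222]
 [39.         59.        ]]
316.86885261535645 179.05737686157227 (40.46947479248047, 14.395182609558105) 84.80557250976562
bolt 316.31666666666666 182.16666666666666 60
boltpos [0.5300893  0.14371956 0.07      ]
[0.52852137 0.14151336] [(np.float64(0.038417249784480745), np.float64(-109.18419634388029)), (np.float64(0.013153213618420001), np.float64(161.4170336854214)), (np.float64(0.03837555040527037), np.float64(71.45386380099538)), (np.float64(0.013581061236149907), np.float64(-18.415934424847887))]
[0.56349942 0.14372465] [(np.float64(0.1300357446916646), np.float64(-74.78629328877398)), (np.float64(0.11006684502908119), np.float64(-163.21068758052675)), (np.float64(0.1230397620704258), np.float64(108.68281477644496)), (np.float64(0.11791656368941644), np.float64(20.199435770889256))]
```

View pics/crop2.png

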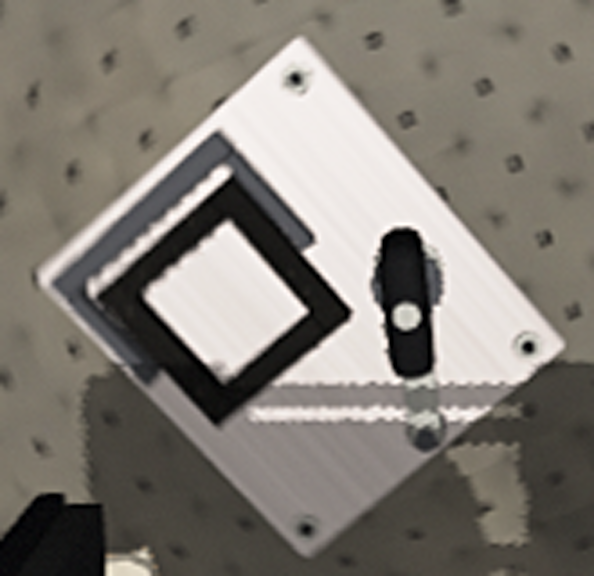

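Run:
```python
from h import *
ci=np.load('w1ci.npy',allow_pickle=True).item()
f=lambda u,v,z: ray(ci,(u/3.6+205,v/3.6+95),z)[:2]
ang=lambda d:np.degrees(np.arctan2(d[1],d[0]))
C=[f(*c,.01) for c in [(302,38),(565,345),(305,558),(38,278)]]
print([(np.linalg.norm(C[i]-C[i-1]),ang(C[i]-C[i-1])) for i in range(4)]);c=np.mean(C,0);print(c)
y=(C[1]-C[0]+C[2]-C[3]);y/=np.linalg.norm(y);x=np.array([y[1],-y[0]]);print(ang(x),'screw',c-.033*x+.0115*y)
b=f(407,315,.07);print('bolt',b)
for z in(.02,.025,.03):
  r=f(425,435,z);print(z,r,np.linalg.norm(r-b),ang(r-b))
print('wing',ang(f(413,372,.07)-f(403,230,.07)))
```

```text
[(np.float64(0.1085227327675862), np.float64(-163.10594933623946)), (np.float64(0.12134315846495018), np.float64(106.97106504215265)), (np.float64(0.10895237618389068), np.float64(17.196552674751878)), (np.float64(0.12191856529570606), np.float64(-73.23049638276707))]
[0.56340719 0.14360735]
16.87004594459353 screw [0.52849001 0.14503579]
bolt [0.52873814 0.14466332]
0.02 [0.54392203 0.1919804 ] 0.04969362780264291 72.2087362610379
0.025 [0.54328965 0.19042864] 0.04802302480058065 72.36144449557287
0.03 [0.54265727 0.18887688] 0.04635278752420304 72.52515908355073
wing 70.06000972413086
```

The estimates agree: the screw is at (0.5286, 0.1449), the wing at about 71°, the arm starts at about 0.19 rad, and home needs about 55° clockwise. I'll align and descend.

jog_arm([
  [[-0.001,0,0.0007],[0,-5,0],0.087],
  [[0,0.05,0],[0,0,0],0.087],
  [[0,0.05,0],[0,0,0],0.087],
  [[0,0.05,0],[0,0,0],0.087],
  [[0,0.02,0],[0,0,0],0.087],
  [[0,0.012,0],[0,0,0],0.087],
  [[0,0,0],[0,0,0],0.087],
])

```text
time_s: 3.52
tcp_pos: [0.5289, 0.1449, 0.0401]
ee_rot: [[-0.949, -0.001, -0.316], [0.316, -0.001, -0.949], [0.001, -1.0, 0.001]]
wrist_force: [-0.1, 0.1, 0.4]
gripper_width: 0.998
```

jog_arm([
  [[0,0,0],[0,0,0],0.03],
  [[0,0,0],[0,0,0],0.03],
  [[0,0,0],[0,0,0],0.03],
  [[0,0,0],[0,0,0],0.0],
  [[0,0,0],[0,0,0],0.0],
  [[0,0,0],[0,0,0],0.0],
  [[0,0,0],[0,0,0],0.0],
  [[0,0,0],[0,0,0],0.0],
])

```text
time_s: 4.53
tcp_pos: [0.5291, 0.145, 0.0405]
ee_rot: [[-0.949, -0.0, -0.317], [0.317, -0.0, -0.949], [0.0, -1.0, 0.0]]
wrist_force: [0.6, -0.2, 0.3]
gripper_width: 0.173
```

Run:
```python
from h import *
s=sense();print({k:np.round(s[k],4) for k in('time_s','tcp_pos','ee_rot','wrist_force','moment','gripper_width','joints')})
```

```text
{'time_s': np.float64(4.525), 'tcp_pos': array([0.5291, 0.145 , 0.0405]), 'ee_rot': array([[-9.486e-01, -1.000e-04, -3.165e-01],
       [ 3.165e-01, -0.000e+00, -9.486e-01],
       [ 1.000e-04, -1.000e+00,  1.000e-04]]), 'wrist_force': array([ 0.6256, -0.1705,  0.2686]), 'moment': array([ 0.1257, -0.0683, -0.017 ]), 'gripper_width': np.float64(0.1735), 'joints': array([ 3.22617e+01,  2.62855e+01, -2.30864e+01, -1.10000e-03,
       -4.06343e+01, -5.07137e+01])}
```

jog_arm([
  [[0,0,0],[0,0,0],0.0],
  [[0,0,0],[0,0,0],0.0],
  [[0,0,0],[0,0,0],0.0],
])

```text
time_s: 4.9
tcp_pos: [0.5298, 0.1448, 0.0406]
ee_rot: [[-0.949, 0.001, -0.317], [0.317, 0.0, -0.949], [-0.001, -1.0, -0.0]]
wrist_force: [4.4, -3.3, -1.5]
gripper_width: 0.136
```

Run:
```python
from h import *
s=sense();print(s['gripper_width']*87,s['wrist_force'],s['moment'])
ci=camera_info("scene");im=capture("scene");save("s2",im)
u,v=proj(ci,(.5286,.1449,.05)).astype(int);print(u,v)
cv2.imwrite('pics/s2c.png',cv2.resize(im[max(v-70,0):v+60,max(u-80,0):u+80,::-1],None,fx=4.5,fy=4.5,interpolation=cv2.INTER_CUBIC))
```

```text
11.871535966045117 [ 4.40705155 -3.30315699 -1.50143524] [-0.7879627  -1.384421    0.03347909]
279 180
```

View pics/s2c.png

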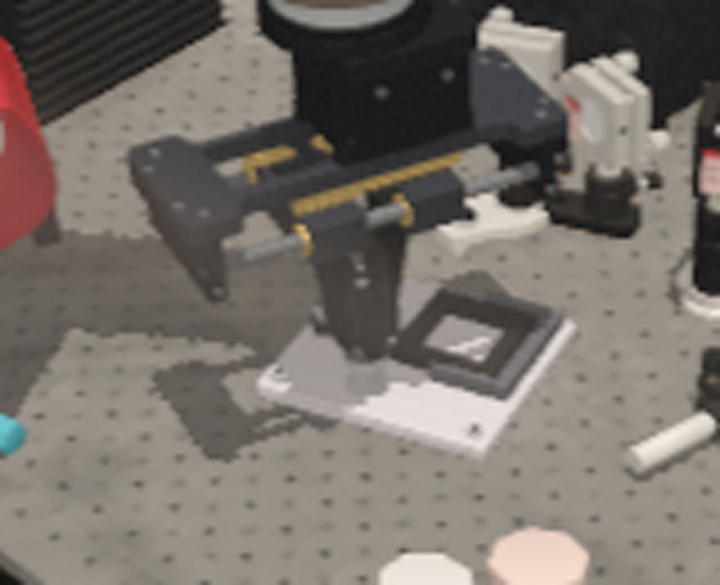

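The wing is gripped (11.9 mm) and the surroundings of the gripper are clear. I'll turn clockwise in stages and read the moment at each.

jog_arm([
  [[0,0,0],[0,4,0],0.0],
  [[0,0,0],[0,4,0],0.0],
  [[0,0,0],[0,4,0],0.0],
  [[0,0,0],[0,4,0],0.0],
  [[0,0,0],[0,4,0],0.0],
  [[0,0,0],[0,0,0],0.0],
])

```text
time_s: 5.7
tcp_pos: [0.5301, 0.1448, 0.0406]
ee_rot: [[-0.783, 0.002, -0.622], [0.622, 0.0, -0.783], [-0.001, -1.0, -0.001]]
wrist_force: [4.9, -3.9, -3.3]
gripper_width: 0.139
```

```bash
cat > st.py <<'E'
from h import *
s=sense();R=s['ee_rot'];print(s['time_s'],'jaw',np.degrees(np.arctan2(R[1,0],R[0,0])),s['tcp_pos'],'F',s['wrist_force'],'M',s['moment'],'J6',s['joints'][5],'tau6',s['effort'][5],s['effort'][0],s['gripper_width']*87)
E
python3 st.py
```

```text
5.7 jaw 141.52503660432868 [0.53005729 0.1447976  0.04062261] F [ 4.92229257 -3.93078553 -3.32424405] M [-1.0259889  -1.65764524 -0.00397163] J6 -70.74310681809018 tau6 -0.04419039934873581 2.854924276471138 12.053691411881168
```

jog_arm([
  [[0,0,0],[0,4,0],0.0],
  [[0,0,0],[0,4,0],0.0],
  [[0,0,0],[0,4,0],0.0],
  [[0,0,0],[0,4,0],0.0],
  [[0,0,0],[0,4,0],0.0],
  [[0,0,0],[0,4,0],0.0],
  [[0,0,0],[0,0,0],0.0],
])

```text
time_s: 6.58
tcp_pos: [0.5302, 0.1445, 0.0406]
ee_rot: [[-0.462, 0.002, -0.887], [0.887, -0.0, -0.462], [-0.001, -1.0, -0.001]]
wrist_force: [6.1, -4.1, -3.3]
gripper_width: 0.138
```

```bash
python3 st.py
```

```text
6.575 jaw 117.52959652916043 [0.53021401 0.14452561 0.04059744] F [ 6.14086944 -4.05027935 -3.33103317] M [-1.42982435 -1.98257684 -0.05627509] J6 -94.74064680739052 tau6 -0.04374805139377713 3.5747337341308594 11.963507767901248
```

jog_arm([
  [[0,0,0],[0,3,0],0.0],
  [[0,0,0],[0,2,0],0.0],
  [[0,0,0],[0,0,0],0.0],
])

```text
time_s: 6.95
tcp_pos: [0.5303, 0.1445, 0.0406]
ee_rot: [[-0.383, 0.002, -0.924], [0.924, -0.0, -0.383], [-0.001, -1.0, -0.002]]
wrist_force: [6.8, -4.9, -3.8]
gripper_width: 0.137
```

```bash
python3 st.py
```

```text
6.95 jaw 112.54202990857553 [0.53026    0.14449324 0.04059363] F [ 6.83659826 -4.85752981 -3.78364231] M [-1.53461439 -2.07182222 -0.08822032] J6 -99.72907840353064 tau6 -0.0006483016841229983 3.7262316048145294 11.902603186779178
```

jog_arm([
  [[0,0,0],[0,2,0],0.0],
  [[0,0,0],[0,0,0],0.0],
])

```text
time_s: 7.2
tcp_pos: [0.5303, 0.1445, 0.0406]
ee_rot: [[-0.351, 0.002, -0.936], [0.936, -0.0, -0.351], [-0.001, -1.0, -0.002]]
wrist_force: [7.3, -5.2, -3.1]
gripper_width: 0.137
```

```bash
python3 st.py
```

```text
7.2 jaw 110.55282152253086 [0.5302769  0.14448685 0.04063843] F [ 7.30461176 -5.16262915 -3.13706163] M [-1.50251896 -2.05823227 -0.0115367 ] J6 -101.7220775324161 tau6 -0.019715187954716384 3.7544193863868713 11.919638678833412
```

jog_arm([
  [[0,0,0],[0,2,0],0.0],
  [[0,0,0],[0,0,0],0.0],
])

```text
time_s: 7.45
tcp_pos: [0.5303, 0.1444, 0.0406]
ee_rot: [[-0.318, 0.002, -0.948], [0.948, -0.0, -0.318], [-0.001, -1.0, -0.002]]
wrist_force: [7.5, -5.4, -4.0]
gripper_width: 0.132
```

```bash
python3 st.py
```

```text
7.45 jaw 108.54603494572893 [0.53026344 0.14443868 0.04059008] F [ 7.51445733 -5.37363059 -4.00035172] M [-1.50711821 -2.07847352  0.02804114] J6 -103.72653657529563 tau6 -0.01849883410613984 3.81483793258667 11.508236251726697
```

jog_arm([
  [[0,0,0],[0,2,0],0.0],
  [[0,0,0],[0,0,0],0.0],
])

```text
time_s: 7.7
tcp_pos: [0.5303, 0.1444, 0.0406]
ee_rot: [[-0.285, 0.002, -0.958], [0.958, -0.0, -0.285], [-0.001, -1.0, -0.002]]
wrist_force: [6.5, -6.2, -3.1]
gripper_width: 0.137
```

```bash
python3 st.py
```

```text
7.7 jaw 106.5676175922382 [0.53026062 0.1444317  0.04057506] F [ 6.46987641 -6.23446802 -3.10499096] M [-1.5793268  -2.07454089  0.05319808] J6 -105.71060945944346 tau6 -0.08669519098475575 3.7529195845127106 11.888637995885297
```

jog_arm([
  [[0,0,0],[0,2,0],0.0],
  [[0,0,0],[0,0,0],0.0],
])

```text
time_s: 7.95
tcp_pos: [0.5303, 0.1444, 0.0406]
ee_rot: [[-0.252, 0.002, -0.968], [0.968, -0.0, -0.252], [-0.001, -1.0, -0.002]]
wrist_force: [6.0, -5.4, -3.4]
gripper_width: 0.134
```

```bash
python3 st.py
```

```text
7.95 jaw 104.56884033936346 [0.53028155 0.14442014 0.04060728] F [ 5.99003178 -5.42174283 -3.36769104] M [-1.56014621e+00 -2.14996403e+00 -1.73574001e-03] J6 -107.71094516696563 tau6 -0.08817889261990786 3.8136912882328033 11.629089002945085
```

Torque 6 rose at jaw 106.6°, where contact was expected (106.9°). A few more degrees.

jog_arm([
  [[0,0,0],[0,2,0],0.0],
  [[0,0,0],[0,2,0],0.0],
  [[0,0,0],[0,0,0],0.0],
])

```text
time_s: 8.32
tcp_pos: [0.5303, 0.1443, 0.0406]
ee_rot: [[-0.183, 0.002, -0.983], [0.983, -0.001, -0.183], [-0.001, -1.0, -0.002]]
wrist_force: [6.2, -5.8, -2.7]
gripper_width: 0.131
```

```bash
python3 st.py
```

```text
8.325 jaw 100.56425492775568 [0.53027145 0.14434169 0.0405871 ] F [ 6.22148212 -5.76244161 -2.65082013] M [-1.62661201 -2.19317084  0.03723445] J6 -111.71102645907061 tau6 -0.0860637822188437 3.928043693304062 11.406702090364467
```

jog_arm([
  [[0,0,0],[0,2,0],0.0],
  [[0,0,0],[0,2,0],0.0],
  [[0,0,0],[0,0,0],0.0],
])

```text
time_s: 8.7
tcp_pos: [0.5303, 0.1443, 0.0406]
ee_rot: [[-0.114, 0.002, -0.993], [0.993, -0.001, -0.114], [-0.001, -1.0, -0.002]]
wrist_force: [6.1, -6.1, -3.7]
gripper_width: 0.131
```

```bash
python3 st.py;python3 - <<'E'
from h import *
for n in("scene","top","wrist"):
    im=capture(n);save(n+"3",im)
    ci=camera_info(n);print(n,proj(ci,(.5286,.1449,.03)))
a=cv2.imread('pics/scene3.png');u,v=279,185
a=cv2.resize(a[v-45:v+45,u-60:u+60],None,fx=6,fy=6,interpolation=cv2.INTER_CUBIC);cv2.imwrite('pics/s3c.png',a)
E
```

```text
8.7 jaw 96.56603639684073 [0.5303116  0.14428704 0.04059401] F [ 6.08140842 -6.06216589 -3.70872522] M [-1.72808746 -2.15179889  0.00572688] J6 -115.710011546466 tau6 -0.08575446903705597 4.036974906921387 11.359667694066246
scene [279.81287074 187.7129042 ]
top [268.8440894  214.63040234]
wrist [320.86968335 241.56910626]
```

View pics/s3c.png

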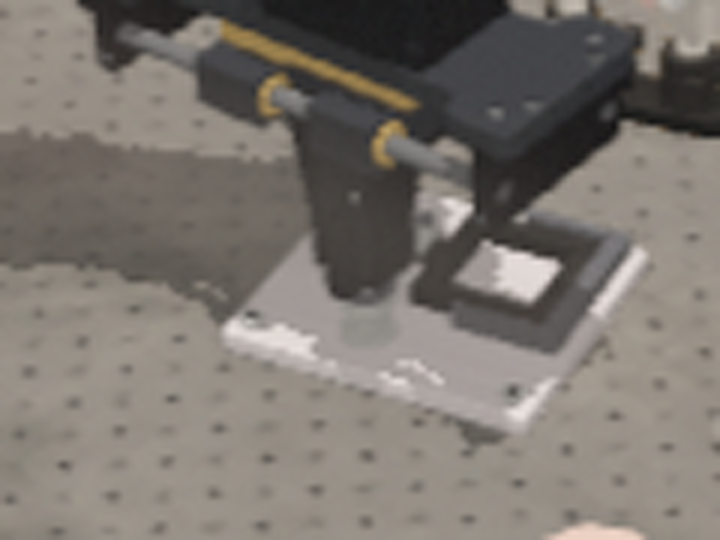

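In the scene crop the frame seems to be at the fence, with the roller at about (430,215). The gripper covers part of it, so I'll check the top and wrist views.

Run:
```python
import cv2,numpy as np
t=cv2.imread('pics/top3.png')[165:240,230:310];w=cv2.imread('pics/wrist3.png')
t=cv2.resize(t,(400,375),interpolation=cv2.INTER_CUBIC);w=cv2.resize(w[150:340,140:400],(400,292))
s=np.zeros((375,800,3),np.uint8);s[:,:400]=t;s[:292,400:]=w;cv2.imwrite('pics/c3.png',s)
```

```text
(no output)
```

View pics/c3.png

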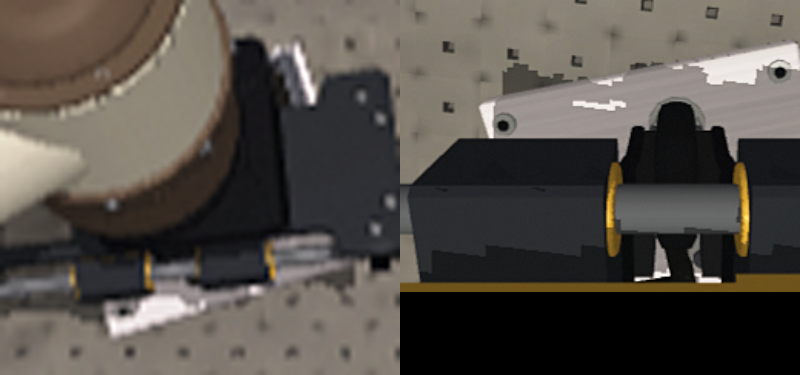

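Those two views are blocked by the gripper. I'll locate the frame from its window corners, in the scene crop (now) and the first wrist crop (start), in clamp coordinates.

Run:
```python
from h import *
ci=camera_info("scene")
f=lambda u,v,z: ray(ci,((u+.5)/6-.5+219,(v+.5)/6-.5+140),z)[:2]
c0=np.array([.5634,.1436]);a=np.radians(16.9);X=np.array([np.cos(a),np.sin(a)]);Y=np.array([-X[1],X[0]])
cl=lambda p:np.round([(p-c0)@X*1e3,(p-c0)@Y*1e3],1)
for n,p,z in[('win',(487,242),.019),('win',(562,268),.019),('win',(525,308),.019),('win',(455,283),.019),('plate',(220,328),.01),('plate',(520,425),.01),('plate',(648,258),.01),('fenceend',(630,235),.02),('fenceend',(555,350),.02),('frame -x+y',(415,300),.019),('roller',(430,215),.025)]:print(n,cl(f(*p,z)))
cw=np.load('w1ci.npy',allow_pickle=True).item()
for p in[(230,222),(308,310),(222,380),(143,295)]:print('start win',cl(ray(cw,(p[0]/3.6+205,p[1]/3.6+95),.019)[:2]))
for p in[(232,178),(350,312),(218,425),(98,295)]:print('start frame',cl(ray(cw,(p[0]/3.6+205,p[1]/3.6+95),.019)[:2]))
```

```text
win [24.4 -7.7]
win [ 21.8 -40.3]
win [ -5.9 -38.7]
win [-3.4 -8.7]
plate [-54.2  62.3]
plate [-56.9 -62. ]
plate [ 52.2 -61.5]
fenceend [ 50.2 -54.9]
fenceend [-24.6 -60.1]
frame -x+y [-18.9  -0.2]
roller [23.3 15.6]
start win [ -3.8 -35.4]
start win [-3.4 -0.7]
start win [31.  -1.5]
start win [ 30.9 -36.3]
start frame [-13.  -44.4]
start frame [-12.6   8. ]
start frame [41.8  8.2]
start frame [ 41.1 -45. ]
```

Relative to the plate, the frame centre moved from y ≈ −18.4 mm to about −22 to −24 mm; home is −22 mm. The torque has stayed flat since jaw ≈107°, so the slip is about 10°. I'll turn 4° more, take off the side load, then open.

jog_arm([
  [[0,0,0],[0,2,0],0.0],
  [[0,0,0],[0,2,0],0.0],
  [[-0.0004,-0.0003,-0.0007],[0,0,0],0.0],
  [[-0.0004,-0.0003,-0.0007],[0,0,0],0.0],
  [[0,0,0],[0,0,0],0.0],
])

```text
time_s: 9.48
tcp_pos: [0.5304, 0.1441, 0.0406]
ee_rot: [[-0.044, -0.0, -0.999], [0.999, -0.0, -0.044], [-0.0, -1.0, 0.0]]
wrist_force: [4.2, -2.1, -5.7]
gripper_width: 0.135
```

```bash
python3 st.py
```

```text
9.475 jaw 92.53823156357764 [0.53043044 0.14408814 0.04064149] F [ 4.15883045 -2.07360861 -5.73360049] M [-0.68092072 -1.48107024  0.08554659] J6 -119.55719150363028 tau6 -0.07078297203406692 1.8723035976290703 11.761864894554623
```

Side load is lower. Releasing.

jog_arm([
  [[0,0,0],[0,0,0],0.02],
  [[0,0,0],[0,0,0],0.02],
  [[0,0,0],[0,0,0],0.04],
  [[0,0,0],[0,0,0],0.06],
  [[0,0,0],[0,0,0],0.06],
  [[0,0,0],[0,0,0],0.06],
  [[0,0,0],[0,0,0],0.06],
])

```text
time_s: 10.35
tcp_pos: [0.5305, 0.1442, 0.0411]
ee_rot: [[-0.044, -0.0, -0.999], [0.999, -0.0, -0.044], [-0.0, -1.0, 0.0]]
wrist_force: [0.5, 0.8, 0.3]
gripper_width: 0.659
```

jog_arm([
  [[0,-0.03,0],[0,0,0],0.06],
  [[0,-0.05,0],[0,0,0],0.06],
  [[0,-0.05,0],[0,0,0],0.06],
  [[0,-0.03,0],[0,0,0],0.06],
  [[0,0,0],[0,0,0],0.06],
  [[0,0,0],[0,0,0],0.06],
])

```text
time_s: 11.1
tcp_pos: [0.5298, 0.144, 0.2002]
ee_rot: [[-0.044, -0.002, -0.999], [0.999, -0.0, -0.044], [-0.0, -1.0, 0.002]]
wrist_force: [0.2, -1.5, -1.4]
gripper_width: 0.69
```

```bash
python3 st.py
python3 - <<'E'
from h import *
ci=camera_info("wrist");im=capture("wrist");save("w4",im);np.save('w4ci.npy',ci,allow_pickle=True)
u,v=proj(ci,(.5305,.1441,.07));print(u,v)
u0,v0=max(int(u)-90,0),max(int(v)-75,0);print(u0,v0)
cv2.imwrite('pics/w4c.png',cv2.resize(im[v0:v0+140,u0:u0+180,::-1],None,fx=4,fy=4,interpolation=cv2.INTER_CUBIC))
E
```

```text
11.1 jaw 92.52687910828534 [0.52975679 0.14403063 0.20017726] F [ 0.22725646 -1.50663879 -1.41382697] M [ 0.08403024 -0.16870338 -0.0425006 ] J6 -119.56361819479373 tau6 4.281558403818053e-05 0.012560883478727192 59.99153805400762
319.80119822879425 190.82252608507193
229 115
```

View pics/w4c.png

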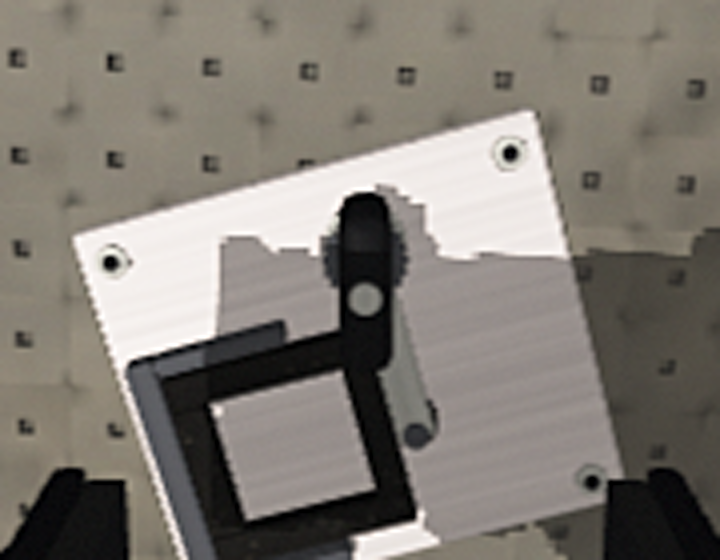

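The frame now sits flush against the fence with no bright gap. The roller at (417,435) touches its edge, and the wing stands clearly past the arm. I'll put a number on the slip.

Run:
```python
from h import *
ci=np.load('w4ci.npy',allow_pickle=True).item()
f=lambda u,v,z: ray(ci,(u/4+229,v/4+115),z)[:2]
ang=lambda d:np.degrees(np.arctan2(d[1],d[0]))
b=f(366,299,.07);r=f(417,435,.027);print('bolt',b,'arm',ang(r-b),np.linalg.norm(r-b))
print('wing edge top',ang(f(391,355,.07)-f(391,240,.07)),ang(f(341,355,.07)-f(341,225,.07)))
print('clamp x',ang(f(620,475,.01)-f(535,112,.01)), 'frame edge',ang(f(415,515,.019)-f(380,375,.019)),'fence',ang(f(190,560,.02)-f(130,370,.02)))
```

```text
bolt [0.52951013 0.14466606] arm 18.193531953023008 0.04865585787120994
wing edge top 2.8082533515257504 2.254143552265646
clamp x 17.54653190006548 frame edge 16.107349551387955 fence 16.90562462330985
```

The slip is about 15° (wing at 2.5°, arm at 18°), under the 36° limit. The arm is parallel to the fence and the gripper is clear, so I'm handing in.

```bash
python3 -c "
from station import *
print(finish_job())"
```

```text
the job is handed in; nothing more can be done
None
```

I turned the thumbscrew of the clamp with the frame about 69° clockwise, let go of it, and lifted the gripper clear. The frame is home, and the job was handed in at about 11.2 s. The empty clamp was never approached.

**Slip:** in the last wrist picture the wing is at about 2.5° and the arm at about 18°. That is about 15° of slip, visible and well under the 36° limit.

**Frame:** it lies against the fence with no gap. The roller bears on its edge, and the arm is parallel to the fence to about 1°.

**What disagreed or was weak:**
- **Torque:** joint 6 torque levelled off at about 0.087 N m, not the stated 0.12 N m. The wrist's moment reading was too noisy to help. I therefore judged the slip by the jaw angle since the torque rose, and the picture afterwards agreed.
- **View while gripping:** the top and wrist views were blocked by the gripper. The scene view put the frame centre about 2 mm past home, which is within its error.

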